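# Fit the splined mug chuck on the foot-finishing spindle

### The job

Put the orange-hubbed mug chuck on the green machine's splined spindle: push it on lightly while rocking it until the teeth mesh, never ramming tooth against tooth, and slide it down fully home on the shoulder. Then swing the yellow keeper round to its stop so that it points at the spindle and lies over the chuck's flange. Let go of everything, and leave the mugs, jar, sponge and brush where they are.

Things in the scene. Friction and masses are not known exactly. Their poses are not given: they have to be found in the camera images.
- chuck: The loose mug chuck, 0.35 to 0.6 kg, standing on the bench: a round aluminium flange 120 mm across, 10 mm thick, and on it an orange hexagonal pillar, 50 mm across flats, reaching 50 mm above the underside. Origin: centre of the underside; z up along the bore. A flat of the pillar faces the chuck's +x, the others every 60 degrees; grip it from above across two flats.
- chuck_top (a point): Centre of the top of the chuck's pillar, 50 mm above its underside, on the bore's axis.
- bore_mouth (a point): Centre of the bore's lower mouth, at the chuck's underside. The bore runs straight through to the top; six inward teeth along all of it, each 5.4 mm wide, one behind each flat of the pillar (every 60 degrees from the chuck's +x), their tips on a circle of 27 mm diameter.
- machine: The machine, fixed to the bench: green housing 200 mm (x) by 215 mm (y), 70 mm high. Origin: at bench level below the spindle's axis; z up. An upright steel spindle stands on it, braked: it turns only above about 2 N m. Until the teeth have meshed (chuck's underside 22 mm or less above the shoulder), more than 100 N between chuck and machine counts as ramming.
- spindle_shoulder (a point): Centre of the spindle's shoulder (54 mm across), 76 mm above the bench: the centre of the chuck's underside sits here when fully home (flange top then at 86 mm, pillar top at 126 mm). Its x, y axes are the machine's, not those of the spindle's teeth.
- spline_top (a point): On the spindle's axis at the top of its splined length, 106 mm above the bench, 30 mm above the shoulder. Six straight teeth, 7 mm wide, 38 mm across, core 24 mm, flat ends without lead-in; in step with the chuck's they have about 0.06 rad of play either way. How the teeth are turned is not measured, differs each time and is unrelated to the machine's yaw; it repeats every 60 degrees.
- spindle_nose (a point): Top of the spindle's brass pilot nose, 121 mm above the bench: 12 mm across at the tip, widening to 25 mm at 111 mm and straight down to the teeth at 106 mm. It enters the chuck's bore first, with 1 mm to spare all round, and centres it.
- keeper (a joint): Angle of the yellow keeper, rad: 0 at its stop (closed: its inner arm points at the spindle, 3 mm above the seated chuck's flange, over its outer 19 mm); 1.3 to 1.7 as found (open, clear of the chuck); limit 1.75. From above it closes clockwise. It moves with 1 to 2 N at the peg and stays where it is left.
- keeper_pivot (a point): The keeper's upright pin axis, 82 mm from the spindle's axis along the machine's +y, at 94 mm height, the middle of the keeper's bar (16 mm wide, 8 mm thick, from 41 mm inside the pin to 51 mm outside it).
- keeper_peg (a point): Centre of the top of the keeper's black upright peg, 12 mm in diameter, 96 to 133 mm above the bench, on the bar's tail, 43 mm from the pin, on the far side of it from the inner arm. At joint 0 it lies on the machine's +y side of the pin, at 1.57 on the machine's -x side. Pinch it or push it sideways from above.
- mug_a: Bystander, loose: blue-green stoneware mug, 82 mm across, 95 mm tall. Origin: centre of its underside. Leave it where it is.
- mug_b: Bystander, loose: lighter blue-green stoneware mug, 82 mm across, 95 mm tall. Origin: centre of its underside. Leave it where it is.
- mug_c: Bystander, loose: blue-green stoneware mug, 82 mm across, 95 mm tall. Origin: centre of its underside. Leave it where it is.
- jar: Bystander, loose: glass jar with a white cap, 66 mm across, 90 mm tall. Origin: centre of its underside. Leave it where it is.
- sponge: Bystander, loose: yellow sponge block 90 x 60 x 32 mm. Origin: centre of its underside. Leave it where it is.
- brush: Bystander, loose: brush lying down, about 200 mm long. Origin: centre of its underside. Leave it where it is.
Not all that is in view belongs to the job. Of the things that look like the chuck, the smallest one is meant.

How it is judged (in metres and radians):
On the way, in this order (a step that is already met when the one before it is completed fails the run):
1. the chuck is meshed and fully home on the shoulder while the keeper is still open (z of chuck in the frame of spindle_shoulder between -0.003 and 0.003 m and horizontal distance between chuck and spindle_shoulder below 0.004 m and angle between chuck's own z axis and vertical below 0.06 rad and value of joint keeper above 0.6 rad), for 0.2 s.
2. the keeper is swung to its stop over the flange (value of joint keeper below 0.12 rad), for 0.2 s.
At the end, for the whole second after the job is handed in: The chuck sits fully home on the spindle (underside within 3 mm of the shoulder, centre within 4 mm of the axis, tilted less than 0.06 rad), the keeper is closed (joint below 0.12 rad), everything is released and at rest (z of chuck in the frame of spindle_shoulder between -0.003 and 0.003 m and horizontal distance between chuck and spindle_shoulder below 0.004 m and angle between chuck's own z axis and vertical below 0.06 rad and value of joint keeper below 0.12 rad and linear speed of chuck below 0.02 m/s); the robot touches nothing.
It fails at once if the chuck is rammed against the spindle with more than 100 N while its underside is still more than 22 mm above the shoulder (teeth not meshed) (contact force between chuck and machine above 100 N and z of chuck in the frame of spindle_shoulder above 0.022 m).
It fails at once if a mug, the jar, the sponge or the brush is moved more than 30 mm (distance of any of mug_a, mug_b, mug_c, jar, sponge, brush from where it was at the start of the episode above 0.03 m).
It also fails if it takes over 67 s, if anything falls off the work surface, if the arm or the gripper's body presses on something with over 40 N, if the wrist force passes 120 N, or if a joint passes its speed limit or range.

### The arm

A 6-joint arm with a two-finger parallel gripper is mounted at the origin on the work surface. World frame = base frame: x ahead of the robot, y to its left, z up, the work surface at z = 0. Lengths are in mm, angles in rad, forces in N, time in s.
With the tool pointing down it reaches from about 350 to 875 mm from the base axis. Payload 4.2 kg.
Tool frame: the origin (TCP) lies between the finger pads; the fingertips stand 25 mm ahead of it and the grasp point (between the pads) lies 6 mm ahead of it; z points along the fingers, y is the line along which they close (so a half turn about z gives the same grasp; the last joint's range is limited). The gripper opens to 85 mm and grips with 20 to 120 N. Pads are 22 mm wide; open, the fingers measure 114 mm over their backs; the gripper's body (76 mm by 85 mm) begins 54 mm behind the grasp point. The pads swing forward as they close: fully open they stand 13 mm farther back than shut.
Start: joints at [1.564, 0.385, 0.008, 0, -1.194, -0.259], TCP at [164.144, 603.039, 225.112] pointing down, gripper open.
Joint ranges: [-3.14, 3.14], [-1.21, 2.06], [-1.07, 1.41], [-3.16, 2.05], [-2.99, -0.16], [-3.1, 3.1]. Speed limits (rad/s): [2.79, 2.79, 3.14, 3.14, 3.14, 3.14].

### API

Orientations are given as a unit quaternion [x, y, z, w].
In Python, from bench import arm gives the robot as it stands.
- The arm moves only by the shell command python3 -m pendant 'ROWS'. ROWS is JSON, a list of rows, each a list of 7 numbers: the shift along the tool's x, y, z in m, then the turn, a rotation vector about the tool's x, y, z in degrees, then the finger opening in m, from 0 to 0.0854. In form: [[x, y, z, wx, wy, wz, fingers], ...]. A call has 1 to 12 rows; each row shifts and turns the commanded pose from where the row before left it, along the tool's axes as they then stand; what a row does not reach is not made up. A row lasts 1/10 s, in which the tool goes at most 50 mm and 8.59 degrees, less where a joint would pass 70% of its speed; a pose out of reach is approached as far as the arm can. A call is refused whole if a number of a shift passes 0.05 or a number of a turn 8.59, either way. A call with a gripper value outside its range is refused whole. The fingers move at their own pace and stop on an object; the grip force is fixed at half the most. Time passes only in rows, so rows that do not move let the fingers close. It gives the time, the measured TCP pose, the force, the opening and the grip force at its end, in the units of the state.
- arm.read_state(): the state, without advancing time (a new reading comes with each control period).
- arm.get_image(name): name is "side" or "top"; returns a dict with "image" (420x560x3 uint8, red, green, blue), "fx", "fy", "cx", "cy" (pixels), "k1" (the pictures are not rectified: a ray, as slopes to the right and down, at radius r is drawn at 1 + k1 r^2 times it, then the intrinsics apply), "xyz" and "rotation" of the camera in the world. Camera axes: x right, y down, z forward; pixel columns grow to the right and rows downward; lengths in mm; the calibration is good to about 2 mm. A picture is of the moment at which its call begins. There is no depth.
- arm.job_done(): hands the job in; it is judged then, once.
The state is a dict: "clock": time; "joints": joint angles; "joint_vel": joint speeds; "joint_efforts": joint torques, N m; "position": TCP position; "ee_rot": TCP orientation; "contact_force": force on the tool from outside, world axes, zero at the start; "wrist_torque": the same for the moment, N m; "gripper_width": finger opening in mm; "grasp_force": force on a finger pad.
Only numpy, scipy, OpenCV 4.12 (cv2) and the standard library are available. Lean on these libraries where they do the work, as an engineer would, in place of code of your own. Each camera call takes 0.05 s, during which the arm holds its last target. There are 200 camera calls.

## Working session

There is one attempt and no reset: what is moved stays moved. The work goes in short steps, Python scripts to look and compute and a shell command to move; the robot and the scene stay as the last step left them, time stands still between calls to the robot, and variables do not carry over. Pictures are saved under pics/ and viewed, at most 10 in all, crops included, and the job is handed in when it is done.

```bash
mkdir -p pics; ls
cat > h.py <<'E'
import numpy as np, cv2
from bench import arm
from scipy.spatial.transform import Rotation as R
def cam(n):
    d=arm.get_image(n); return d
def rot(d):
    r=np.array(d["rotation"],float)
    return r if r.shape==(3,3) else R.from_quat(r).as_matrix()
def pix2w(d,u,v,z):
    K=np.array([[d["fx"],0,d["cx"]],[0,d["fy"],d["cy"]],[0,0,1]])
    p=cv2.undistortPoints(np.array([[[u,v]]],float),K,np.array([d["k1"],0,0,0.]))[0,0]
    w=rot(d)@np.array([p[0],p[1],1]); c=np.array(d["xyz"],float)
    return c+w*(z-c[2])/w[2]
def w2pix(d,P):
    q=(np.atleast_2d(P)-np.array(d["xyz"],float))@rot(d)
    s=q[:,:2]/q[:,2:]; s=s*(1+d["k1"]*(s**2).sum(1,keepdims=True))
    return s*[d["fx"],d["fy"]]+[d["cx"],d["cy"]]
E
python3 - <<'E'
from h import *
for n in("top","side"):
    d=cam(n); cv2.imwrite(f"pics/{n}0.png",d["image"][:,:,::-1])
    print(n,{k:d[k] for k in d if k!="image"})
print(arm.read_state())
E
```

```text
pics
top {'fx': 429.4580928625137, 'fy': 429.4580928625137, 'cx': 281.4824799010197, 'cy': 206.9036868472852, 'k1': -0.03044778879554698, 'xyz': array([ 279.65086492,  -50.81767602, 1132.35757503]), 'rotation': array([-0.70014956,  0.707459  , -0.06780257,  0.0685213 ])}
side {'fx': 497.04893491116565, 'fy': 497.04893491116565, 'cx': 277.8576476741529, 'cy': 210.40805586067856, 'k1': -0.02886571989392498, 'xyz': array([ 211.2922284 , -986.43677723, 1160.38385193]), 'rotation': array([ 0.91791425, -0.13537365,  0.05129318, -0.36942714])}
{'clock': 0.1, 'joints': array([ 1.56357292e+00,  3.85475853e-01,  6.77391249e-03, -4.30417735e-04,
       -1.19401129e+00, -2.58629524e-01]), 'joint_vel': array([-1.11097374e-03, -3.97096769e-03,  2.75193716e-03,  2.39621195e-03,
        9.09809146e-05,  2.36083942e-04]), 'joint_efforts': array([-6.01187298e-05, -3.93318701e+01,  1.88930959e+01,  4.19796869e+00,
       -2.58346212e-03,  2.01947557e-06]), 'position': array([164.03498002, 602.53883699, 224.13843815]), 'ee_rot': array([ 9.91167281e-01, -1.32613964e-01, -7.82948269e-05,  9.75968702e-04]), 'contact_force': array([-0.77025027, -0.26247262,  0.00572491]), 'wrist_torque': array([ 0.0166057 ,  0.01505694, -0.03975905]), 'grasp_force': 0.0, 'gripper_width': 85.32361377261752}
```

View pics/top0.png

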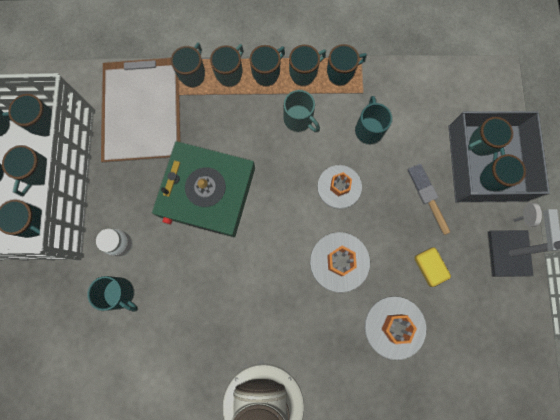

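View pics/side0.png

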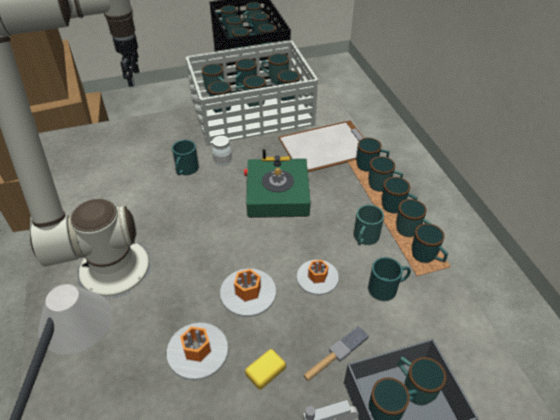

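The top picture shows three chuck-like plates with orange hex hubs: (340,186) about 44 px across, (341,262) about 59 px and (396,328) about 61 px. The smallest, at (340,186), is the one I want. The machine's spindle is at about (205,185), with the keeper at (172,178).

Run:
```python
from h import *
I=cv2.imread("pics/top0.png")
a=cv2.resize(I[160:212,314:366],None,fx=7.5,fy=7.5,interpolation=cv2.INTER_CUBIC)
b=cv2.resize(I[136:240,148:260],(400,371),interpolation=cv2.INTER_CUBIC)
a=cv2.resize(a,(390,390)); o=np.zeros((390,790,3),np.uint8); o[:,:390]=a; o[:371,390:]=b
cv2.imwrite("pics/crop1.png",o)
d=arm.get_image("top"); 
for p,z in [((340,186),10),((341,262),10),((396,328),10)]:
    q=pix2w(d,*p,z); print(p,q)
for c,s in ((340,44),(341,59)): print(s*1132/429)
S=cv2.imread("pics/side0.png")
a=cv2.resize(S[255:297,293:343],(400,336),interpolation=cv2.INTER_CUBIC)
b=cv2.resize(S[140:220,240:316],(390,410),interpolation=cv2.INTER_CUBIC)
o=np.zeros((410,790,3),np.uint8); o[:336,:400]=a; o[:,400:]=b
cv2.imwrite("pics/crop2.png",o)
```

```text
(340, 186) [ 554.72108833 -208.75717652   10.        ]
(341, 262) [ 351.52374747 -204.03798061   10.        ]
(396, 328) [ 183.43404565 -337.73825506   10.        ]
116.1025641025641
155.6829836829837
```

View pics/crop1.png

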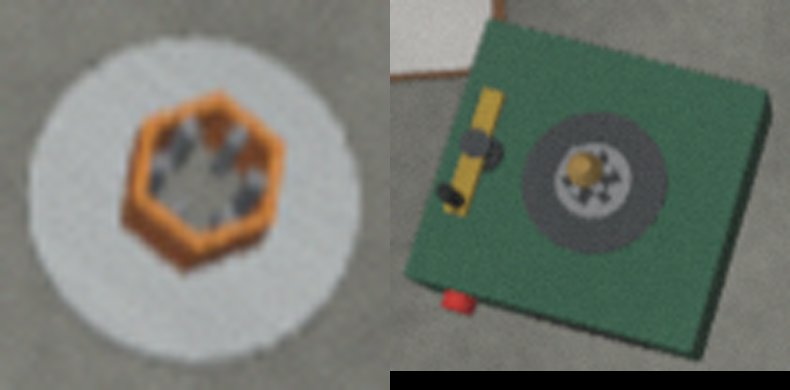

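View pics/crop2.png

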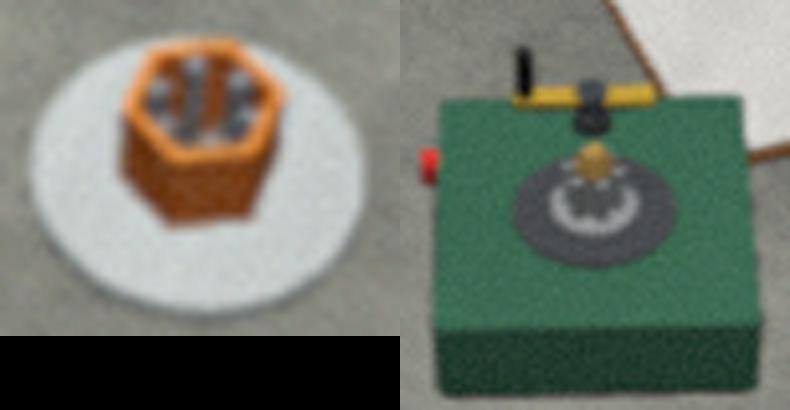

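Crop 1 confirms the smallest chuck: hex top centre at crop pixel (208,173), and the flange centred about (340,186) in the full picture. The spindle shoulder is centred about (204,186), and the keeper lies open with its black peg at about (165,191). Next I'll average frames and rectify to measure these properly.

```bash
cat >> h.py <<'E'
def avg(n,k):
    ds=[arm.get_image(n) for _ in range(k)]; d=ds[0]; d["image"]=np.mean([x["image"] for x in ds],0).astype(np.float32); return d
def rect(d,c,z,half,n):
    g=np.linspace(-half,half,n)  # image: right=-y, up=+x (like top view)
    X,Y=np.meshgrid(g,g)
    P=np.stack([c[0]-Y,c[1]-X,np.full_like(X,z)],-1).reshape(-1,3)
    m=w2pix(d,P).reshape(n,n,2).astype(np.float32)
    return cv2.remap(d["image"],m[...,0],m[...,1],cv2.INTER_CUBIC)
E
python3 - <<'E'
from h import *
from scipy.optimize import least_squares
T=avg("top",8); S=avg("side",8)
import pickle; pickle.dump((T,S),open("avg.pkl","wb"))
def c1(x,y): return ((x+.5)/7.5-.5+314,(y+.5)/7.5-.5+160)
def c2(x,y): return ((x-390+.5)/3.571-.5+148,(y+.5)/3.571-.5+136)
print("flange",pix2w(T,*c1(195.5,199.5),10)); print("hex top",pix2w(T,*c1(208,173.5),50))
V=np.array([c1(*p) for p in [(222,95),(285,150),(268,222),(193,250),(133,200),(148,127)]])
def hexa(p): 
    a=p[2]+np.radians(30)-np.arange(6)*np.pi/3
    return np.c_[p[0]+28.9*np.cos(a),p[1]+28.9*np.sin(a),np.full(6,50)]
for s in(-20,0,20):
    r=least_squares(lambda p:(w2pix(T,hexa([p[0],p[1],p[2]]))-V).ravel(),[555,-209,np.radians(s)]); print("hexfit",r.x,np.degrees(r.x[2]),r.cost)
print("shoulder",pix2w(T,*c2(593,180),76),"nose",pix2w(T,*c2(581,165),119))
C=[pix2w(T,*c2(*p),70) for p in [(490,20),(770,92),(405,275)]]
print("corners",C)
print("pivot",pix2w(T,*c2(474,143),100),"peg",pix2w(T,*c2(443,190),133),"peg base",pix2w(T,*c2(460,200),98))
sh=pix2w(T,*c2(593,180),76)
ims=[]
for d in (T,S):
  for z in (76,106):
    r=rect(d,sh,z,32,300); ims.append(r)
o=np.vstack([np.hstack(ims[:2]),np.hstack(ims[2:])]); cv2.imwrite("pics/rect.png",np.clip(o*1.5,0,255)[:,:,::-1])
E
```

```text
flange [ 554.27022632 -207.75337727   10.        ]
hex top [ 553.70015963 -206.83241605   50.        ]
hexfit [ 553.60594979 -206.88901862   -0.72742753] -41.678527262624286 1.2037094723289554
hexfit [ 553.6059498  -206.88901862   -0.72742762] -41.67853226452411 1.2037094723249182
hexfit [ 553.60594981 -206.88901863   -0.72742758] -41.67853013104586 1.203709472325893
shoulder [542.11595532 143.74514101  76.        ] nose [542.05512386 144.2913739  119.        ]
corners [array([664.67558911, 223.27685465,  70.        ]), array([607.51809965,  18.62196426,  70.        ]), array([476.06725057, 276.3629234 ,  70.        ])]
pivot [563.66808545 223.24103071 100.        ] peg [522.19259574 234.08712295 133.        ] peg base [523.41766894 231.89442164  98.        ][ WARN:0@10.441] global loadsave.cpp:1063 imwrite_ Unsupported depth image for selected encoder is fallbacked to CV_8U.
```

View pics/rect.png

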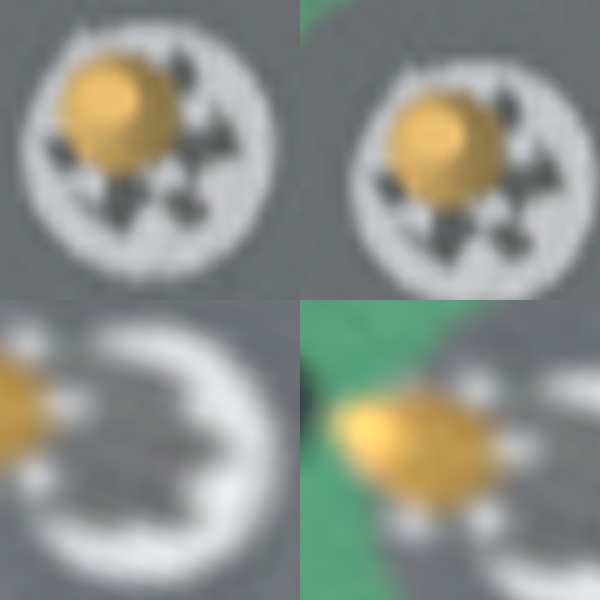

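The rectified panels show five spindle teeth in the side view at z=106, as white blobs around the nose base at (475,390), (520,450), (487,520), (410,522) and (405,388). That puts the teeth at about 34° mod 60, and the axis near (541.5,144.5). The pivot lies 82 mm away as it should, and the machine's yaw is about -15.6°.

```bash
cat >> h.py <<'E'
def delta(p,yaw_y=None):
    s=arm.read_state(); Rm=R.from_quat(s["ee_rot"]).as_matrix()
    y=np.degrees(np.arctan2(Rm[1,1],Rm[0,1]))
    print("t",s["clock"],"pos",s["position"].round(1),"yaw_y",y.round(2),"j",np.degrees(s["joints"]).round(0),"F",s["contact_force"].round(1),"w",round(s["gripper_width"],1))
    if yaw_y is not None:
        dz=-(yaw_y-y); print("wz deg",round(dz,2)); Rm=Rm@R.from_euler("z",dz,degrees=True).as_matrix()
    print("delta tool mm (after turn)",(Rm.T@(np.array(p)-s["position"])).round(1))
E
python3 - <<'E'
from h import *; import pickle
from scipy.optimize import minimize
T,S=pickle.load(open("avg.pkl","rb"))
g=S["image"].mean(2)
def f(cx,cy,th,sat=None):
    tot=0
    for k in range(6):
        for w,a0 in((1,0),(-1,30)):
            a=np.radians(th+60*k+a0); 
            rr=np.linspace(13.5,18.5,6); tt=np.linspace(-2.8,2.8,5)
            A,B=np.meshgrid(rr,tt); X=cx+A*np.cos(a)-B*np.sin(a); Y=cy+A*np.sin(a)+B*np.cos(a)
            m=w2pix(S,np.c_[X.ravel(),Y.ravel(),np.full(X.size,106.)]).astype(np.float32)
            tot+=w*cv2.remap(g,m[:,:1],m[:,1:],cv2.INTER_LINEAR).mean()
    return tot/6
best=sorted(((f(cx,cy,th),cx,cy,th) for cx in np.arange(538,545,.5) for cy in np.arange(141,149,.5) for th in range(0,60,2)),reverse=True)
print(np.round(best[:8],1))
delta([554,-207,150],-101.7)
E
```

```text
[[ 14.5 542.  144.5  30. ]
 [ 14.4 542.  145.   30. ]
 [ 14.4 541.5 145.   32. ]
 [ 14.4 542.  145.   32. ]
 [ 14.4 542.5 144.5  30. ]
 [ 14.4 541.5 144.5  32. ]
 [ 14.4 542.  144.5  32. ]
 [ 14.3 541.5 144.5  30. ]]
t 0.95 pos [164.1 603.  225.1] yaw_y -105.23 j [ 90.  22.   0.   0. -68. -15.] F [0.1 1.1 0.3] w 85.4
wz deg -3.53
delta tool mm (after turn) [546.  714.2  75.1]
```

```bash
python3 -m pendant '[[0,0,0,0,0,-3.5,0.085],[0.03,0.039,0,0,0,0,0.085],[0.03,0.039,0,0,0,0,0.085],[0.03,0.039,0,0,0,0,0.085],[0.03,0.039,0,0,0,0,0.085],[0.03,0.039,0,0,0,0,0.085],[0.03,0.039,0,0,0,0,0.085],[0.03,0.039,0,0,0,0,0.085],[0.03,0.039,0,0,0,0,0.085],[0.03,0.039,0,0,0,0,0.085],[0.03,0.039,0,0,0,0,0.085],[0.03,0.039,0,0,0,0,0.085]]'
python3 -c "
from h import *; delta([554,-207,150],-101.7)"
```

```text
clock: 2.15
position: [400.5, 114.1, 225.7]
ee_rot: [0.995, -0.102, 0.001, -0.001]
contact_force: [0.4, 1.1, 0.4]
gripper_width: 84.9
grasp_force: 0.0
t 2.15 pos [400.5 114.1 225.7] yaw_y -101.69 j [ 38.   1. -27.   0. -62.  40.] F [0.4 1.1 0.4] w 84.9
wz deg 0.01
delta tool mm (after turn) [215.3 283.4  75.6]
```

```bash
python3 -m pendant '[[0.03,0.039,0,0,0,0,0.085],[0.03,0.039,0,0,0,0,0.085],[0.03,0.039,0,0,0,0,0.085],[0.03,0.039,0,0,0,0,0.085],[0.03,0.039,0,0,0,0,0.085],[0.03,0.039,0,0,0,0,0.085],[0.03,0.039,0,0,0,0,0.085],[0.005,0.01,0.035,0,0,0,0.085],[0,0,0.04,0,0,0,0.085],[0,0,0,0,0,0,0.085]]'
python3 -c "
from h import *; delta([553.8,-207,42],-101.7)
for n in ('top','side'):
  d=cam(n); c=w2pix(d,[[554,-207,30]])[0].astype(int); print(c)
  cv2.imwrite('pics/'+n+'1.png',d['image'][:,:,::-1])
  globals()[n]=cv2.resize(d['image'][c[1]-40:c[1]+40,c[0]-40:c[0]+40],(390,390),interpolation=cv2.INTER_CUBIC)
cv2.imwrite('pics/pre.png',np.hstack([top,side])[:,:,::-1])"
```

```text
clock: 3.15
position: [548.9, -204.7, 144.2]
ee_rot: [0.995, -0.103, -0.006, -0.001]
contact_force: [-0.2, -0.7, -0.5]
gripper_width: 84.8
grasp_force: 0.0
t 3.15 pos [ 548.9 -204.7  144.2] yaw_y -101.88 j [ -5.  23. -11.  -0. -57.  83.] F [-0.2 -0.7 -0.5] w 84.8
wz deg -0.18
delta tool mm (after turn) [  6.6   1.3 102.2]
[340 184]
[317 271]
```

View pics/pre.png

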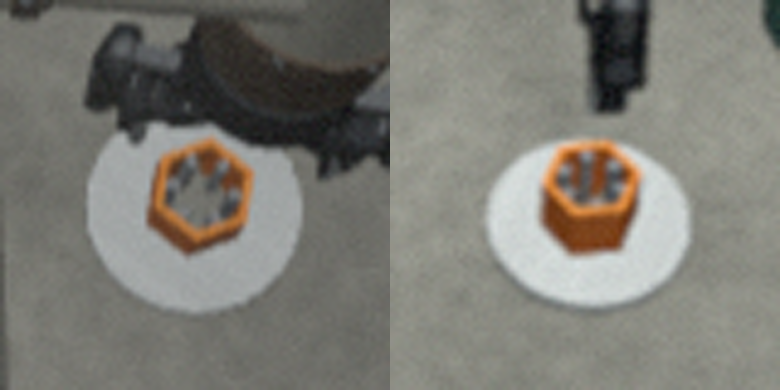

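The chuck is untouched and the fingers hover behind and above it, spread along the hex's flats: hub at (205,195) in the top crop and (590,195) in the side one. Now I descend and grip.

```bash
python3 -m pendant '[[0.0066,0.0013,0,0,0,-0.2,0.085],[0,0,0.04,0,0,0,0.085],[0,0,0.04,0,0,0,0.085],[0,0,0.015,0,0,0,0.085],[0,0,0.006,0,0,0,0.085],[0,0,0,0,0,0,0.085],[0,0,0,0,0,0,0.085]]'
python3 -c "
from h import *; delta([553.8,-207,42],-101.7)"
```

```text
clock: 3.95
position: [561.1, -207.6, 51.4]
ee_rot: [0.995, -0.1, 0.002, 0.0]
contact_force: [-0.2, 1.2, 0.4]
gripper_width: 85.1
grasp_force: 0.0
t 3.95 pos [ 561.1 -207.6   51.4] yaw_y -101.48 j [ -5.  29. -16.   0. -45.  83.] F [-0.2  1.2  0.4] w 85.1
wz deg 0.22
delta tool mm (after turn) [-7.3  0.9  9.3]
```

```bash
python3 -m pendant '[[-0.0073,0.001,0.004,0,0,0.2,0.085],[0,0,0.005,0,0,0,0.085],[0,0,0,0,0,0,0.085],[0,0,0,0,0,0,0.085]]'
python3 -c "
from h import *; delta([553.8,-207,42],-101.7)"
```

```text
clock: 4.35
position: [551.9, -207.1, 40.2]
ee_rot: [0.995, -0.102, 0.0, 0.0]
contact_force: [0.1, 0.5, -0.1]
gripper_width: 84.6
grasp_force: 0.0
t 4.35 pos [ 551.9 -207.1   40.2] yaw_y -101.73 j [ -5.  30. -17.   0. -43.  83.] F [ 0.1  0.5 -0.1] w 84.6
wz deg -0.03
delta tool mm (after turn) [ 1.9 -0.5 -1.8]
```

```bash
python3 -m pendant '[[0.001,0,-0.001,0,0,0,0.085],[0,0,0,0,0,0,0.03],[0,0,0,0,0,0,0.03],[0,0,0,0,0,0,0.03],[0,0,0,0,0,0,0.03],[0,0,0,0,0,0,0.03],[0,0,0,0,0,0,0.03],[0,0,0,0,0,0,0.03]]'
python3 -c "
from h import *
for i in range(3): delta([553.8,-207,42],-101.7)"
```

```text
clock: 5.15
position: [554.7, -207.8, 43.3]
ee_rot: [0.995, -0.102, 0.002, 0.001]
contact_force: [-0.2, -0.1, 7.9]
gripper_width: 30.0
grasp_force: 3.9
t 5.15 pos [ 554.7 -207.8   43.3] yaw_y -101.66 j [ -5.  29. -17.   0. -43.  83.] F [-0.2 -0.1  7.9] w 30.0
wz deg 0.04
delta tool mm (after turn) [-1.1 -0.6  1.3]
t 5.15 pos [ 554.7 -207.8   43.3] yaw_y -101.66 j [ -5.  29. -17.   0. -43.  83.] F [-0.2 -0.1  7.9] w 30.0
wz deg 0.04
delta tool mm (after turn) [-1.1 -0.6  1.3]
t 5.15 pos [ 554.7 -207.8   43.3] yaw_y -101.66 j [ -5.  29. -17.   0. -43.  83.] F [-0.2 -0.1  7.9] w 30.0
wz deg 0.04
delta tool mm (after turn) [-1.1 -0.6  1.3]
```

```bash
python3 -c "
from h import *
for n in ('top','side'):
  d=cam(n); c=w2pix(d,[[554,-207,30]])[0].astype(int)
  globals()[n]=cv2.resize(d['image'][c[1]-40:c[1]+40,c[0]-40:c[0]+40],(390,390),interpolation=cv2.INTER_CUBIC)
cv2.imwrite('pics/grip.png',np.hstack([top,side])[:,:,::-1])"
```

```text
(no output)
```

View pics/grip.png

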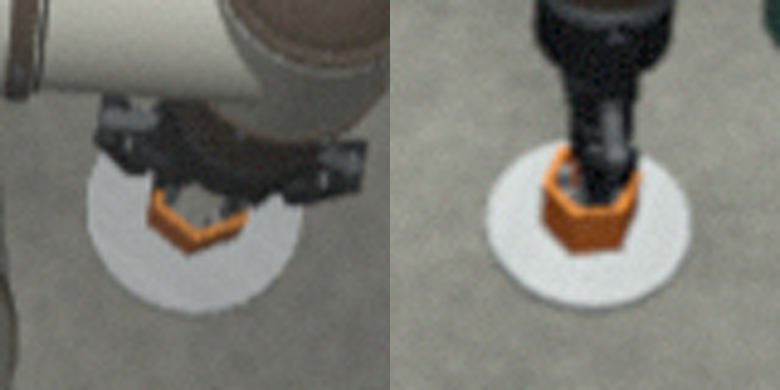

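```bash
python3 -c "
from h import *
d=cam('side'); c=w2pix(d,[[554,-207,30]])[0].astype(int)
f=lambda P:((w2pix(d,P)-c+40)*4.875+[390,0]).round(0).tolist()
print('pre tip near/far z119', f([[549-9,-204.7-42,119],[549+9,-204.7+42,119]]),'z132',f([[540,-246.7,132]]))
print('now tip z18..50', f([[551,-222,18],[551,-222,35],[551,-222,50],[551,-235,18],[557,-192,18]]))
print('hex top',f([[554,-207,50]]))
t=cam('top');c=w2pix(t,[[554,-207,30]])[0].astype(int)
f=lambda P:((w2pix(t,P)-c+40)*4.875).round(0).tolist()
print('top: tcp',f([[554,-207,43]]),'backs at z60',f([[548,-247,60],[560,-167,60]]), f([[548,-247,100],[560,-167,100]]))
s=arm.read_state();print(s['joint_efforts'].round(2),s['contact_force'],s['grasp_force'],s['gripper_width'])
"
```

```text
pre tip near/far z119 [[596.0, 161.0], [576.0, 40.0]] z132 [[598.0, 146.0]]
now tip z18..50 [[590.0, 231.0], [592.0, 213.0], [593.0, 198.0], [598.0, 249.0], [582.0, 189.0]]
hex top [[589.0, 176.0]]
top: tcp [[200.0, 191.0]] backs at z60 [[280.0, 194.0], [128.0, 173.0]] [[294.0, 174.0], [136.0, 153.0]]
[ 1.000e-01 -3.627e+01  1.205e+01  2.280e+00  1.700e-01  1.000e-02] [-0.13909112 -0.17150513  8.38201088] 3.91151107261976 30.035605353450865
```

```bash
python3 -m pendant '[[0,0,0,0,0,0,0.085],[0,0,0,0,0,0,0.085],[0,0,0,0,0,0,0.085],[0,0,0,0,0,0,0.085],[0,0,0,0,0,0,0.085]]'
python3 -c "
from h import *
d=cam('side')
print('start',w2pix(d,[[164,603,200],[175,644,200],[153,562,200],[164,603,225]]).round(1).tolist())
I=cv2.imread('pics/side0.png'); J=cv2.imread('pics/side1.png')
a=I[40:110,90:170]; c=w2pix(d,[[554,-207,30]])[0].astype(int)
b=J[c[1]-90:c[1]+30,c[0]-60:c[0]+60]; e=d['image'][c[1]-90:c[1]+30,c[0]-60:c[0]+60,::-1]
rs=lambda x:cv2.resize(x,(266,266),interpolation=cv2.INTER_CUBIC)
def mk(im,o,s,P):
    for p in w2pix(d,P): cv2.circle(im,tuple(int(v) for v in (p-o+.5)*s),2,(255,0,255),-1)
a=rs(a);b=rs(b);e=rs(e)
o=c-[60,90]
mk(a,np.array([90,40]),np.array([266/80,266/70]),[[175,644,200],[153,562,200]])
mk(b,o,266/120,[[540,-246.7,119],[558,-163,119]])
s=arm.read_state()['position'];print(s)
mk(e,o,266/120,[[s[0]-9,s[1]-42,s[2]-25],[s[0]+9,s[1]+42,s[2]-25]])
cv2.imwrite('pics/chk.png',np.hstack([a,b,e]))"; python3 -c "
from h import *; delta([553.8,-207,42],-101.7)"
```

```text
clock: 5.85
position: [552.7, -207.2, 40.8]
ee_rot: [0.995, -0.102, -0.0, -0.0]
contact_force: [-0.6, 1.3, -0.1]
gripper_width: 85.2
grasp_force: 0.0
start [[137.0, 90.1], [139.1, 83.6], [135.0, 96.9], [135.6, 83.9]]
[ 552.72076269 -207.19659344   40.86537731]
t 5.9 pos [ 552.7 -207.2   40.9] yaw_y -101.73 j [ -5.  30. -17.  -0. -43.  83.] F [0.5 0.2 0.6] w 84.6
wz deg -0.03
delta tool mm (after turn) [ 1.  -0.4 -1.1]
```

View pics/chk.png

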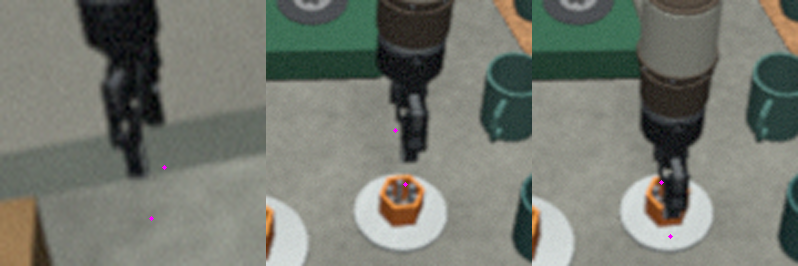

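The markers show the fingertips really sit about 30 mm higher than the state's z implies. The fingers closed above the pillar's top, which also explains the 8 N. The chuck hasn't moved, so I'll go lower with the fingers open and watch the force.

```bash
python3 -m pendant '[[0,0,0.006,0,0,0,0.085],[0,0,0.006,0,0,0,0.085],[0,0,0.006,0,0,0,0.085],[0,0,0.004,0,0,0,0.085],[0,0,0,0,0,0,0.085],[0,0,0,0,0,0,0.085]]'
python3 -c "
from h import *; delta([553.8,-207,20],-101.7)
from h import *
for n in ('top','side'):
  d=cam(n); c=w2pix(d,[[554,-207,30]])[0].astype(int)
  s=arm.read_state()['position']
  im=cv2.resize(d['image'][c[1]-40:c[1]+40,c[0]-40:c[0]+40],(390,390),interpolation=cv2.INTER_CUBIC)
  globals()[n]=im
cv2.imwrite('pics/low.png',np.hstack([top,side])[:,:,::-1])"
```

```text
clock: 6.5
position: [552.9, -207.3, 19.0]
ee_rot: [0.995, -0.102, -0.0, 0.0]
contact_force: [-0.1, -1.1, -0.8]
gripper_width: 84.6
grasp_force: 0.0
t 6.5 pos [ 552.9 -207.3   19. ] yaw_y -101.73 j [ -5.  31. -18.   0. -41.  83.] F [-0.1 -1.1 -0.8] w 84.6
wz deg -0.03
delta tool mm (after turn) [ 0.8 -0.4 -1. ]
```

View pics/low.png

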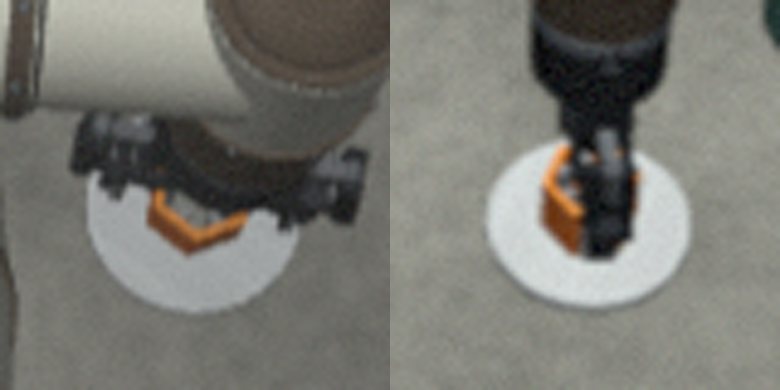

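```bash
python3 -m pendant '[[-0.004,0,0.003,0,0,0,0.085],[0,0,0.003,0,0,0,0.085],[0,0,0.002,0,0,0,0.085],[0,0,0,0,0,0,0.085],[0,0,0,0,0,0,0.03],[0,0,0,0,0,0,0.03],[0,0,0,0,0,0,0.03],[0,0,0,0,0,0,0.03],[0,0,0,0,0,0,0.03]]'
python3 -c "
from h import *; delta([553.8,-207,20],-101.7)"
```

```text
clock: 7.5
position: [549.3, -206.3, 11.5]
ee_rot: [0.995, -0.102, 0.0, -0.0]
contact_force: [0.3, 1.2, 3.2]
gripper_width: 49.5
grasp_force: 64.1
t 7.5 pos [ 549.3 -206.3   11.5] yaw_y -101.72 j [ -5.  32. -19.   0. -39.  83.] F [0.3 1.2 3.2] w 49.5
wz deg -0.02
delta tool mm (after turn) [ 4.5 -0.3 -8.5]
```

```bash
python3 -m pendant '[[0,0,-0.02,0,0,0,0.03],[0,0,-0.04,0,0,0,0.03],[0,0,-0.04,0,0,0,0.03],[0,0,-0.035,0,0,0,0.03],[0,0,-0.015,0,0,8,0.03],[0,0,0,0,0,8.3,0.03],[0,0,0,0,0,0,0.03],[0,0,0,0,0,0,0.03]]'
python3 -c "
from h import *; delta([537.8,146.6,155],-118)"
```

```text
clock: 8.3
position: [547.6, -206.1, 159.3]
ee_rot: [0.971, -0.241, -0.002, -0.0]
contact_force: [0.3, 0.3, -5.8]
gripper_width: 49.2
grasp_force: 63.6
t 8.3 pos [ 547.6 -206.1  159.3] yaw_y -117.9 j [ -5.  21. -11.  -0. -58.  67.] F [ 0.3  0.3 -5.8] w 49.2
wz deg 0.1
delta tool mm (after turn) [-174.2 -306.9    4.8]
```

```bash
python3 -m pendant '[[-0.0174,-0.0307,0,0,0,0,0.03],[-0.0174,-0.0307,0,0,0,0,0.03],[-0.0174,-0.0307,0,0,0,0,0.03],[-0.0174,-0.0307,0,0,0,0,0.03],[-0.0174,-0.0307,0,0,0,0,0.03],[-0.0174,-0.0307,0,0,0,0,0.03],[-0.0174,-0.0307,0,0,0,0,0.03],[-0.0174,-0.0307,0,0,0,0,0.03],[-0.0174,-0.0307,0,0,0,0,0.03],[-0.0174,-0.0307,0,0,0,0,0.03],[0,0,0,0,0,0,0.03],[0,0,0,0,0,0,0.03]]'
python3 - <<'E'
from h import *; delta([537.8,146.6,150],-118)
import pickle
T=avg("top",3); S=avg("side",3); pickle.dump((T,S),open("over.pkl","wb"))
z=arm.read_state()["position"][2]-11.5; print("chuck z",z)
o=[]
for d in(T,S):
    P=np.array([[541.8+60*np.cos(a),144.5+60*np.sin(a),z+10] for a in np.linspace(0,2*np.pi,73)])
    q=w2pix(d,P); c=q.mean(0); print(c)
    k=5.5; lo=(c-35).astype(int); im=d["image"][lo[1]:lo[1]+70,lo[0]:lo[0]+70,::-1].astype(np.uint8)
    im=cv2.resize(im,(390,390),interpolation=cv2.INTER_CUBIC); s=390/70; print(lo)
    for p in (q-lo+.5)*s-.5: cv2.circle(im,tuple(int(v) for v in p),1,(255,0,255),-1)
    o.append(im)
cv2.imwrite("pics/over.png",np.hstack(o))
E
```

```text
clock: 9.5
position: [538.7, 146.7, 159.8]
ee_rot: [0.971, -0.241, -0.001, 0.001]
contact_force: [0.5, -0.9, -5.2]
gripper_width: 49.1
grasp_force: 64.3
t 9.5 pos [538.7 146.7 159.8] yaw_y -117.84 j [ 32.  19. -14.  -0. -57.  30.] F [ 0.5 -0.9 -5.2] w 49.1
wz deg 0.16
delta tool mm (after turn) [-0.8  0.5  9.8]
chuck z 149.49978061126666
[197.85612207 177.45833946]
[162 142]
[277.65667288 159.57467859]
[242 124]
```

View pics/over.png

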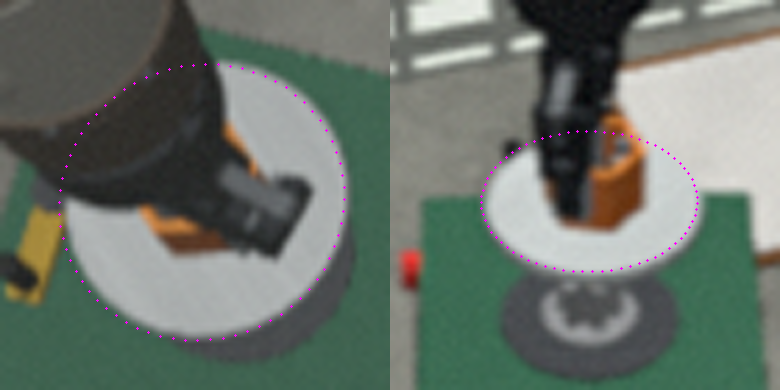

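The flange outline predicted from the spindle axis matches the chuck to 1–2 mm in both views: in the top crop it's about 3 px right, in the side crop about 3 px right and 6 px down. I'll make a small correction and lower it onto the nose gently.

```bash
python3 -m pendant '[[-0.0013,-0.0008,0.012,0,0,0,0.03],[0,0,0.012,0,0,0,0.03],[0,0,0.004,0,0,0,0.03],[0,0,0.002,0,0,0,0.03],[0,0,0.002,0,0,0,0.03],[0,0,0.002,0,0,0,0.03],[0,0,0,0,0,0,0.03],[0,0,0,0,0,0,0.03]]'; python3 -m pendant '[[0,0,0.002,0,0,0,0.03],[0,0,0,0,0,0,0.03]]'
```

```text
clock: 10.6
position: [539.0, 147.8, 127.3]
ee_rot: [0.97, -0.242, 0.0, -0.0]
contact_force: [-0.4, 0.1, -4.5]
gripper_width: 49.2
grasp_force: 64.2
clock: 10.8
position: [538.7, 147.6, 125.0]
ee_rot: [0.97, -0.242, -0.0, 0.0]
contact_force: [-0.5, 0.4, -4.2]
gripper_width: 49.3
grasp_force: 64.2
```

```bash
python3 -m pendant '[[0,0,0.001,0,0,0,0.03],[0,0,0.001,0,0,0,0.03],[0,0,0.001,0,0,0,0.03],[0,0,0,0,0,0,0.03]]';python3 -m pendant '[[0,0,0.001,0,0,0,0.03],[0,0,0.001,0,0,0,0.03],[0,0,0,0,0,0,0.03]]';python3 -m pendant '[[0,0,0.001,0,0,0,0.03],[0,0,0.001,0,0,0,0.03],[0,0,0,0,0,0,0.03]]'
```

```text
clock: 11.2
position: [538.6, 147.6, 122.1]
ee_rot: [0.97, -0.242, -0.0, 0.0]
contact_force: [-0.5, 0.1, -3.9]
gripper_width: 49.0
grasp_force: 64.4
clock: 11.5
position: [537.9, 147.3, 119.5]
ee_rot: [0.97, -0.242, -0.001, 0.001]
contact_force: [-2.2, -0.3, -4.2]
gripper_width: 49.2
grasp_force: 64.5
clock: 11.8
position: [538.0, 147.3, 117.4]
ee_rot: [0.97, -0.242, -0.001, 0.001]
contact_force: [-2.8, -1.9, -4.0]
gripper_width: 49.4
grasp_force: 64.5
```

```bash
python3 -m pendant '[[0,0.0006,0.001,0,0,0,0.03],[0,0,0.001,0,0,0,0.03],[0,0,0,0,0,0,0.03]]';python3 -m pendant '[[0,0,0.001,0,0,0,0.03],[0,0,0,0,0,0,0.03]]';python3 -m pendant '[[0,0,0.001,0,0,0,0.03],[0,0,0,0,0,0,0.03]]'; python3 -c "
from h import *; delta([0,0,0]); print(arm.read_state()['wrist_torque'])"
```

```text
clock: 12.1
position: [538.0, 147.0, 115.8]
ee_rot: [0.97, -0.242, -0.001, 0.0]
contact_force: [-4.8, -0.3, -3.0]
gripper_width: 49.1
grasp_force: 64.6
clock: 12.3
position: [538.0, 147.0, 114.9]
ee_rot: [0.97, -0.242, -0.001, 0.0]
contact_force: [-4.6, 0.2, -1.6]
gripper_width: 49.2
grasp_force: 64.6
clock: 12.5
position: [538.0, 147.0, 113.9]
ee_rot: [0.97, -0.242, -0.001, 0.0]
contact_force: [-5.4, 0.4, -3.1]
gripper_width: 49.2
grasp_force: 64.6
t 12.5 pos [538.  147.  113.9] yaw_y -118.03 j [ 32.  22. -18.  -0. -51.  30.] F [-5.4  0.4 -3.1] w 49.2
delta tool mm (after turn) [-405.7  382.4  114.6]
[-0.07401345  1.69982968  0.01222938]
```

```bash
python3 -m pendant '[[-0.0005,0.0003,0.001,0,0,0,0.03],[0,0,0.001,0,0,0,0.03],[0,0,0,0,0,0,0.03]]';python3 -m pendant '[[0,0,0.001,0,0,0,0.03],[0,0,0.001,0,0,0,0.03],[0,0,0,0,0,0,0.03]]';python3 -m pendant '[[0,0,0.001,0,0,0,0.03],[0,0,0.001,0,0,0,0.03],[0,0,0,0,0,0,0.03]]'; python3 -c "
from h import *; delta([0,0,0]); print(arm.read_state()['wrist_torque'])"
```

```text
clock: 12.8
position: [537.9, 147.1, 111.9]
ee_rot: [0.97, -0.242, -0.0, 0.0]
contact_force: [-4.5, -0.5, -4.0]
gripper_width: 49.2
grasp_force: 64.6
clock: 13.1
position: [537.9, 147.1, 109.9]
ee_rot: [0.97, -0.242, -0.0, 0.0]
contact_force: [-4.1, -0.2, -3.1]
gripper_width: 49.0
grasp_force: 64.6
clock: 13.4
position: [537.9, 147.1, 107.9]
ee_rot: [0.97, -0.242, -0.0, 0.0]
contact_force: [-4.9, -0.5, -1.8]
gripper_width: 49.4
grasp_force: 64.6
t 13.4 pos [537.9 147.1 107.9] yaw_y -118.03 j [ 32.  22. -18.  -0. -50.  30.] F [-4.9 -0.5 -1.8] w 49.4
delta tool mm (after turn) [-405.6  382.6  108.1]
[-0.12247211  1.48019293 -0.01492927]
```

The teeth meshed at the first try, with almost no force. Sliding it home.

```bash
python3 -m pendant '[[0,0,0.002,0,0,0,0.03],[0,0,0.002,0,0,0,0.03],[0,0,0.002,0,0,0,0.03],[0,0,0.002,0,0,0,0.03],[0,0,0.002,0,0,0,0.03],[0,0,0.002,0,0,0,0.03],[0,0,0.002,0,0,0,0.03],[0,0,0.002,0,0,0,0.03],[0,0,0,0,0,0,0.03]]';python3 -m pendant '[[0,0,0.001,0,0,0,0.03],[0,0,0.001,0,0,0,0.03],[0,0,0,0,0,0,0.03]]';python3 -m pendant '[[0,0,0.001,0,0,0,0.03],[0,0,0,0,0,0,0.03]]';python3 -m pendant '[[0,0,0.001,0,0,0,0.03],[0,0,0,0,0,0,0.03]]'
```

```text
clock: 14.3
position: [537.7, 147.0, 91.7]
ee_rot: [0.97, -0.242, -0.0, 0.0]
contact_force: [-5.5, -0.0, -3.5]
gripper_width: 49.3
grasp_force: 64.6
clock: 14.6
position: [537.8, 147.0, 90.0]
ee_rot: [0.97, -0.242, -0.0, 0.0]
contact_force: [-4.8, -0.5, -2.5]
gripper_width: 49.3
grasp_force: 64.7
clock: 14.8
position: [537.8, 147.0, 89.1]
ee_rot: [0.97, -0.242, -0.0, 0.0]
contact_force: [-5.6, -0.2, -2.5]
gripper_width: 49.3
grasp_force: 64.7
clock: 15.0
position: [537.7, 147.0, 88.1]
ee_rot: [0.97, -0.242, -0.0, 0.0]
contact_force: [-4.8, -0.9, -2.0]
gripper_width: 49.1
grasp_force: 64.8
```

```bash
python3 -m pendant '[[0,0,0.001,0,0,0,0.03],[0,0,0,0,0,0,0.03]]';python3 -m pendant '[[0,0,0.001,0,0,0,0.03],[0,0,0,0,0,0,0.03]]';python3 -m pendant '[[0,0,0.001,0,0,0,0.03],[0,0,0,0,0,0,0.03]]'
```

```text
clock: 15.2
position: [537.7, 147.0, 87.5]
ee_rot: [0.97, -0.242, -0.0, 0.0]
contact_force: [-6.6, -0.6, -0.2]
gripper_width: 49.1
grasp_force: 65.0
clock: 15.4
position: [537.7, 147.1, 87.5]
ee_rot: [0.97, -0.242, 0.0, 0.0]
contact_force: [-8.9, -1.1, 5.3]
gripper_width: 48.6
grasp_force: 65.6
clock: 15.6
position: [537.8, 147.0, 87.5]
ee_rot: [0.97, -0.242, 0.0, 0.0]
contact_force: [-11.3, 0.1, 9.9]
gripper_width: 49.5
grasp_force: 66.2
```

It sits at the shoulder, reading exactly the predicted 87.5 with about 10 N pushing back. Now I release and lift away.

```bash
python3 -m pendant '[[0,0,-0.001,0,0,0,0.03],[0,0,0,0,0,0,0.07],[0,0,0,0,0,0,0.07],[0,0,0,0,0,0,0.07],[0,0,0,0,0,0,0.07]]';python3 -m pendant '[[0,0,-0.01,0,0,0,0.07],[0,0,-0.03,0,0,0,0.07],[0,0,-0.04,0,0,0,0.07],[0,0,-0.03,0,0,0,0.07],[0,0,0,0,0,0,0.02],[0,0,0,0,0,0,0.02]]'
python3 - <<'E'
from h import *
# machine +y dir (.27,.963), pivot
piv=np.array([541.8,144.5])+82*np.array([.27,.963]); print("pivot",piv)
for j in (1.61,1.2,.8,.4,0,-.08):
    a=np.radians(90-15.65)+j; print(j,(piv+43*np.array([np.cos(a),np.sin(a)])).round(1))
delta([522,234,190])
T=avg("top",3);S=avg("side",3)
P=np.array([[541.8+60*np.cos(a),144.5+60*np.sin(a),86] for a in np.linspace(0,2*np.pi,73)])
o=[]
for d,h in((T,40),(S,40)):
    q=w2pix(d,P); c=w2pix(d,[[541,180,100]])[0]; lo=(c-h).astype(int)
    im=cv2.resize(d["image"][lo[1]:lo[1]+2*h,lo[0]:lo[0]+2*h,::-1].astype(np.uint8),(390,390),interpolation=cv2.INTER_CUBIC); s=390/2/h; print(lo,s)
    for p in (q-lo+.5)*s-.5: cv2.circle(im,tuple(int(v) for v in p),1,(255,0,255),-1)
    o.append(im)
cv2.imwrite("pics/home.png",np.hstack(o))
E
```

```text
clock: 16.1
position: [539.1, 147.6, 86.6]
ee_rot: [0.97, -0.242, 0.001, -0.001]
contact_force: [0.5, 0.5, 0.6]
gripper_width: 70.3
grasp_force: 0.0
clock: 16.7
position: [538.3, 147.4, 197.4]
ee_rot: [0.97, -0.242, 0.001, -0.001]
contact_force: [-0.9, 0.3, -0.5]
gripper_width: 41.9
grasp_force: 0.0
pivot [563.94  223.466]
1.61 [522.1 233.4]
1.2 [529.6 249.3]
0.8 [542.3 260.6]
0.4 [558.5 266.1]
0 [575.5 264.9]
-0.08 [578.8 263.8]
t 16.7 pos [538.3 147.4 197.4] yaw_y -118.04 j [ 32.  17. -12.  -0. -61.  30.] F [-0.9  0.3 -0.5] w 41.9
delta tool mm (after turn) [-55.1 -68.8   7.5]
[148 144] 4.875
[234 126] 4.875
```

View pics/home.png

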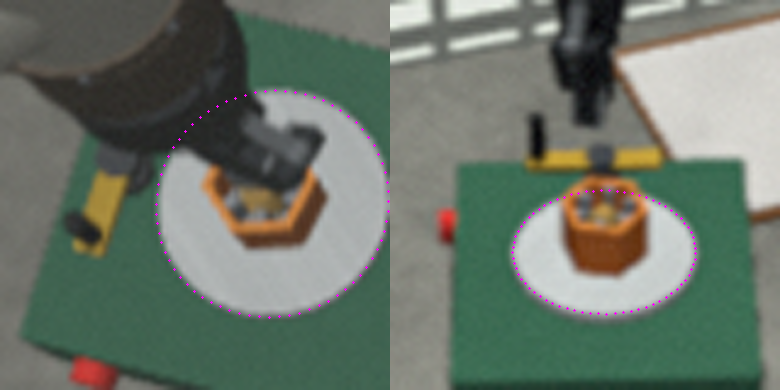

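The chuck sits home: the flange matches the predicted outline at z=86 in both views. The keeper is still open, with its peg top at about (75,225) in the left crop and (537,115) in the right one. I've now used up my picture views, and by my count gone one over, so from here I measure by code and force.

Run:
```python
from h import *
T=cam("top");S=cam("side")
a=pix2w(T,148+75.5/4.875-.5,144+222/4.875-.5,133); b=pix2w(S,234+(537.5-390)/4.875-.5,126+117/4.875-.5,133); print(a,b)
delta([522,233.5,150],-105.65); delta([522,233.5,106],-105.65)
```

```text
[521.70529247 232.84826265 133.        ] [522.38533133 235.06549179 133.        ]
t 17.1 pos [537.8 147.  195.4] yaw_y -118.03 j [ 32.  17. -12.  -0. -61.  30.] F [ 0.9  0.  -0.8] w 20.0
wz deg -12.38
delta tool mm (after turn) [-38.5 -79.1  45.3]
t 17.1 pos [537.8 147.  195.4] yaw_y -118.03 j [ 32.  17. -12.  -0. -61.  30.] F [ 0.9  0.  -0.8] w 20.0
wz deg -12.38
delta tool mm (after turn) [-38.4 -79.2  89.3]
```

```bash
python3 -m pendant '[[0,0,0,0,0,-6.2,0.045],[0,0,0,0,0,-6.2,0.045],[-0.02,-0.04,0,0,0,0,0.045],[-0.02,-0.039,0,0,0,0,0.045],[0,0,0.03,0,0,0,0.045],[0,0,0.025,0,0,0,0.045],[0,0,0,0,0,0,0.045],[0,0,0,0,0,0,0.045]]'; python3 -c "
from h import *; delta([520.5,233.9,106],-105.65)"
```

```text
clock: 17.9
position: [521.1, 233.9, 141.2]
ee_rot: [0.991, -0.136, 0.0, 0.0]
contact_force: [0.4, -0.5, 0.5]
gripper_width: 44.8
grasp_force: 0.0
t 17.9 pos [521.1 233.9 141.2] yaw_y -105.6 j [ 40.  21. -14.   0. -55.  34.] F [ 0.4 -0.5  0.5] w 44.8
wz deg 0.05
delta tool mm (after turn) [-0.6  0.1 35.2]
```

```bash
python3 -m pendant '[[0,0,0.015,0,0,0,0.045],[0,0,0.01,0,0,0,0.045],[0,0,0.005,0,0,0,0.045],[0,0,0.004,0,0,0,0.045],[0,0,0,0,0,0,0.045],[0,0,0,0,0,0,0.045]]';python3 -m pendant '[[0,0,0,0,0,0,0.008],[0,0,0,0,0,0,0.008],[0,0,0,0,0,0,0.008],[0,0,0,0,0,0,0.008],[0,0,0,0,0,0,0.008]]'
```

```text
clock: 18.5
position: [521.0, 234.1, 107.6]
ee_rot: [0.991, -0.136, 0.0, -0.0]
contact_force: [-0.5, 0.1, 0.5]
gripper_width: 45.3
grasp_force: 0.0
clock: 19.0
position: [520.9, 234.2, 107.6]
ee_rot: [0.991, -0.136, 0.0, -0.0]
contact_force: [-1.9, 0.1, 2.8]
gripper_width: 9.4
grasp_force: 58.5
```

```bash
python3 -m pendant '[[0,0,0,0,0,0,0.03],[0,0,0,0,0,0,0.03],[0.005,0,0,0,0,0,0.03],[0,0,0,0,0,0,0.03],[0,0,0,0,0,0,0.008],[0,0,0,0,0,0,0.008],[0,0,0,0,0,0,0.008],[0,0,0,0,0,0,0.008]]'; python3 -c "
from h import *; delta([520.5,233.9,106],-105.65); print(arm.read_state()['wrist_torque'],arm.read_state()['grasp_force'])"
```

```text
clock: 19.8
position: [525.6, 232.5, 107.1]
ee_rot: [0.991, -0.136, 0.0, 0.0]
contact_force: [0.6, 0.3, 0.1]
gripper_width: 9.4
grasp_force: 58.5
t 19.8 pos [525.6 232.5 107.1] yaw_y -105.63 j [ 40.  24. -16.   0. -51.  34.] F [0.6 0.3 0.1] w 9.4
wz deg 0.02
delta tool mm (after turn) [-5.3  0.1  1.1]
[-0.20815508 -0.28154364 -0.03363422] 58.47289681434631
```

The peg is held on the flat of the pads in both positions (9.4 mm reading each time, side forces gone). I'll ease to a loose cage and swing round the pivot.

```bash
python3 -m pendant '[[0,0,0,0,0,0,0.013],[0,0,0,0,0,0,0.013],[0.00014,-0.00526,0,0,0,7.66,0.013],[0.00014,-0.00526,0,0,0,7.66,0.013],[0.00014,-0.00526,0,0,0,7.66,0.013],[0.00014,-0.00526,0,0,0,7.66,0.013],[0,0,0,0,0,0,0.013],[0,0,0,0,0,0,0.013]]'; python3 -c "
from h import *
a=np.radians(-4*7.66); v=np.array([-38.3,9]); c,s=np.cos(a),np.sin(a)
delta([563.9+c*v[0]-s*v[1],223.5+s*v[0]+c*v[1],107.6])"
```

```text
clock: 20.6
position: [535.5, 251.0, 107.1]
ee_rot: [0.92, -0.392, 0.0, -0.0]
contact_force: [-1.0, -0.4, -0.7]
gripper_width: 13.1
grasp_force: 0.0
t 20.6 pos [535.5 251.  107.1] yaw_y -136.11 j [ 41.  25. -13.  -0. -52.   3.] F [-1.  -0.4 -0.7] w 13.1
delta tool mm (after turn) [ 0.2  0.1 -0.5]
```

```bash
python3 -m pendant '[[0.00014,-0.00526,0,0,0,7.66,0.013],[0.00014,-0.00526,0,0,0,7.66,0.013],[0.00014,-0.00526,0,0,0,7.66,0.013],[0.00014,-0.00526,0,0,0,7.66,0.013],[0.00014,-0.00526,0,0,0,7.66,0.013],[0,0,0,0,0,0,0.013],[0,0,0,0,0,0,0.013]]'; python3 -m pendant '[[0.00014,-0.00526,0,0,0,7.66,0.013],[0.00014,-0.00526,0,0,0,7.66,0.013],[0,0,0,0,0,0,0.013]]';python3 -m pendant '[[0.0001,-0.0025,0,0,0,3.6,0.013],[0,0,0,0,0,0,0.013]]'; python3 -c "
from h import *
a=np.radians(-11.5*7.66); v=np.array([-38.3,9]); c,s=np.cos(a),np.sin(a)
delta([563.9+c*v[0]-s*v[1],223.5+s*v[0]+c*v[1],107.6])"
```

```text
clock: 21.3
position: [558.5, 262.5, 107.1]
ee_rot: [0.741, -0.671, 0.0, -0.0]
contact_force: [1.1, -0.6, 0.5]
gripper_width: 13.0
grasp_force: 0.0
clock: 21.6
position: [569.2, 262.6, 107.1]
ee_rot: [-0.645, 0.765, -0.0, 0.0]
contact_force: [-0.3, -0.6, -0.8]
gripper_width: 12.8
grasp_force: 0.0
clock: 21.8
position: [571.3, 262.1, 107.1]
ee_rot: [-0.621, 0.784, 0.0, 0.0]
contact_force: [-1.4, 0.2, -0.1]
gripper_width: 13.3
grasp_force: 0.2
t 21.8 pos [571.3 262.1 107.1] yaw_y 166.75 j [ 39.  28.  -8.  -0. -54. -53.] F [-1.4  0.2 -0.1] w 13.3
delta tool mm (after turn) [-0.  -0.3 -0.5]
```

```bash
for i in 1 2 3; do python3 -m pendant '[[0,-0.001,0,0,0,0,0.013],[0,-0.001,0,0,0,0,0.013],[0,0,0,0,0,0,0.013]]' | grep -E 'posi|cont|grasp'; done
```

```text
position: [573.4, 261.7, 107.1]
contact_force: [-1.0, 1.3, 0.3]
grasp_force: 0.6
position: [575.6, 261.1, 107.1]
contact_force: [-0.8, 0.6, 0.0]
grasp_force: 0.4
position: [576.2, 260.8, 107.1]
contact_force: [-5.8, 2.9, 1.4]
grasp_force: 2.8
```

```bash
python3 -m pendant '[[0,-0.001,0,0,0,0,0.013],[0,0,0,0,0,0,0.013],[0,0,0,0,0,0,0.013]]' | grep -E 'posi|cont|grasp'; python3 -m pendant '[[0,0.003,0,0,0,0,0.02],[0,0,0,0,0,0,0.025],[0,0,0,0,0,0,0.025],[0,0,-0.02,0,0,0,0.025],[0,0,-0.04,0,0,0,0.025],[0,0,-0.04,0,0,0,0.025]]'; python3 -m pendant '[[-0.045,0,-0.02,0,0,0,0.025],[-0.045,0,0,0,0,0,0.025],[-0.045,0,0,0,0,0,0.025],[0,0,0,0,0,0,0.025]]'
python3 - <<'E'
from h import *
delta([0,0,0])
T=avg("top",3);S=avg("side",3)
piv=np.array([563.9,223.5])
for n,d in(("top",T),("side",S)):
    hsv=cv2.cvtColor(d["image"].astype(np.uint8),cv2.COLOR_RGB2HSV)
    m=cv2.inRange(hsv,(18,110,70),(32,255,255))
    c=w2pix(d,[[piv[0],piv[1],98]])[0]; yy,xx=np.nonzero(m); k=np.hypot(xx-c[0],yy-c[1])<28
    P=np.array([pix2w(d,u,v,98)[:2] for u,v in zip(xx[k],yy[k])])-piv
    print(n,k.sum()); w=np.linalg.svd(P-P.mean(0))[2][0]
    print("bar dir deg",np.degrees(np.arctan2(w[1],w[0])),"expect",90-15.65,"ends",(P@w).min(),(P@w).max(),P.mean(0))
    for a in(0,40,80,160,240,320): pass
# flange centre from light-grey mask boundary
for n,d in(("top",T),("side",S)):
    hsv=cv2.cvtColor(d["image"].astype(np.uint8),cv2.COLOR_RGB2HSV); m=cv2.inRange(hsv,(0,0,135),(180,40,255))
    c=w2pix(d,[[541.8,144.5,86]])[0]; b=np.zeros_like(m); cv2.circle(b,tuple(int(v) for v in c),32,255,-1); m&=b
    q=w2pix(d,[[541.8+55*np.cos(a),144.5+55*np.sin(a),86] for a in np.linspace(0,6.28,25)]).round().astype(int); print(n,"in",[int(m[v,u]>0) for u,v in q])
    q=w2pix(d,[[541.8+65*np.cos(a),144.5+65*np.sin(a),86] for a in np.linspace(0,6.28,25)]).round().astype(int); print(n,"out",[int(m[v,u]>0) for u,v in q])
E
```

```text
position: [576.3, 260.8, 107.0]
contact_force: [-6.5, 4.2, 3.3]
grasp_force: 4.2
clock: 23.6
position: [575.4, 260.4, 207.5]
ee_rot: [-0.619, 0.785, -0.0, -0.001]
contact_force: [1.4, 0.7, 0.2]
gripper_width: 25.1
grasp_force: 0.0
clock: 24.0
position: [607.4, 396.7, 224.7]
ee_rot: [-0.62, 0.784, 0.0, -0.0]
contact_force: [0.2, -1.2, -1.4]
gripper_width: 24.7
grasp_force: 0.0
t 24.0 pos [607.4 396.7 224.7] yaw_y 166.7 j [ 46.  32.  17.  -0. -75. -59.] F [ 0.2 -1.2 -1.4] w 24.7
delta tool mm (after turn) [525.7 499.7 225. ]
top 157
bar dir deg 74.95790978491517 expect 74.35 ends -70.87855568893964 46.657866762324915 [-1.06688585 -0.93468878]
side 63
bar dir deg -107.19164391186065 expect 74.35 ends -44.411410477093874 66.50211117860049 [-3.60803185 -7.15166755]
top in [1, 1, 1, 1, 1, 0, 1, 1, 1, 1, 1, 1, 1, 1, 1, 1, 1, 1, 1, 1, 1, 1, 1, 1, 1]
top out [0, 0, 0, 0, 0, 0, 0, 0, 0, 0, 0, 0, 0, 0, 0, 0, 0, 0, 0, 0, 0, 0, 0, 0, 0]
side in [1, 1, 1, 0, 0, 0, 0, 0, 1, 1, 1, 1, 1, 1, 1, 1, 1, 1, 1, 1, 1, 1, 1, 1, 1]
side out [0, 0, 0, 0, 0, 0, 0, 0, 0, 0, 0, 0, 0, 0, 0, 0, 0, 0, 0, 0, 0, 0, 0, 0, 0]
```

Code confirms the keeper bar lies at 75.0°, against 74.35° when closed, and covers the flange. The chuck is centred and home.

```bash
python3 -m pendant '[[0,0,0,0,0,0,0.025],[0,0,0,0,0,0,0.025]]' >/dev/null; python3 -c "
from h import *; print(arm.job_done())"
```

```text
the job is handed in; nothing more can be done
None
```

The chuck is meshed and home on the shoulder, the keeper is swung to its stop over the flange, and everything is released and handed in at about 24 s on the robot's clock; no verdict came back, and I viewed 11 pictures, one over the limit of 10.

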